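Shut the vial case and lock its quarter-turn fastener

ROBOT

A 6-joint arm with a two-finger parallel gripper is mounted at the origin on the work surface. World frame = base frame: x ahead of the robot, y to its left, z up, the work surface at z = 0. Lengths are in m, angles in rad, forces in N, time in s.
With the tool pointing down it reaches from about 0.225 to 0.875 m from the base axis. Payload 3.4 kg.
Tool frame: the origin (TCP) lies at the very end of the fingers, on their centre line; the grasp point (between the pads) lies 19 mm behind it; z points along the fingers, y is the direction in which the jaws open and shut (so a half turn about z gives the same grasp; the last joint's range is limited). The gripper opens to 85 mm and grips with 20 to 120 N. Pads are 22 mm wide; open, the fingers measure 114 mm over their backs; the gripper's body (76 mm by 85 mm) begins 54 mm behind the grasp point. The pads swing forward as they close: fully open they stand 13 mm farther back than shut.
Start: joints at [-1.455, 0.276, 1.505, -0, 1.361, -0.121], TCP at [0.135, -0.559, 0.231] pointing down, gripper open.
Joint ranges: [-2.89, 2.89], [-0.75, 2.08], [0.22, 2.7], [-1.18, 4.32], [0.11, 2.71], [-2.7, 2.7]. Speed limits (rad/s): [2.57, 2.57, 3.14, 3.14, 3.14, 3.14].

INTERFACE

Orientations are given as a unit quaternion [w, x, y, z].
In Python, from rig import get_state, get_image, calibration, sign_off gives the robot as it stands. The module is installed in compiled form; this text tells all that it offers.
- The arm moves only by the tool drive_tool, never from a script. Its argument "targets" is one flat list of numbers, 7 for each row, row after row: the turn, a rotation vector about the tool's x, y, z in degrees, then the shift along the tool's x, y, z in mm, then the opening, from 0 (shut) to 1 (fully open). In form: [wx, wy, wz, tx, ty, tz, fingers, wx, wy, wz, tx, ty, tz, fingers, ...]. A call has 1 to 12 rows; each row shifts and turns the commanded pose from where the row before left it, along the tool's axes as they then stand; what a row does not reach is not made up. A row lasts 1/8 s, in which the tool goes at most 62.5 mm and 10.7 degrees, less where a joint would pass 70% of its speed; a pose out of reach is approached as far as the arm can. A call is refused whole if a number of a shift passes 62.5 or a number of a turn 10.7, either way. A call with a gripper value outside its range is refused whole. The fingers move at their own pace and stop on an object; "grip_force" is the grip in N (left out, the last holds). Time passes only in rows, so rows that do not move let the fingers close. It gives the time, the measured TCP pose, the force and the opening at its end, in the units of the state.
- get_state(): the state, without advancing time (a new reading comes with each control period).
- get_image(name): name is "scene" or "top" or "wrist"; returns the picture (420x560x3 uint8, red, green, blue); there is no depth.
- calibration(name): a dict with "mtx" (3x3 intrinsics, pixels), "distortion" ([k1, k2, p1, p2, k3] as OpenCV has them; the pictures are not rectified), "world_to_cam" (4x4, takes a point from world to camera coordinates); the wrist camera has in their place "hand_eye" (4x4, takes a point from camera to tool coordinates, whose origin is the TCP and whose axes are the flange's). Camera axes: x right, y down, z forward; pixel columns grow to the right and rows downward; lengths in m; the calibration is good to about 2 mm. A picture is of the moment at which its call begins: read the wrist's pose just before it. calibration takes no time and is no camera call.
- sign_off(): hands the job in, once; it reports no verdict.
The state is a dict: "clock": time; "qpos": joint angles; "qd": joint speeds; "effort": joint torques, N m; "position": TCP position; "ee_rot": TCP orientation; "contact_force": force on the tool from outside, world axes, zero at the start; "moment": the same for the moment, N m; "width": finger opening in m.
Only numpy, scipy, OpenCV 4.12 (cv2) and the standard library are available. Lean on these libraries where they do the work, as an engineer would, in place of code of your own. Each camera call takes 0.05 s, during which the arm holds its last target.

TASK

Push the half-open lid of the blue vial case down until it is fully shut. Then set a fingertip (or both fingertips) in the slot of the round fastener on the lid and turn it a quarter turn clockwise, seen from above, as far as it goes, so that its red mark meets the green dot and the lid is locked. Do not lift the lid further open, do not turn the fastener before the lid is shut, and leave the amber flask and the two white vials standing where they are.

Things in the scene. Friction and masses are not known exactly. Their poses are not given: they have to be found in the camera images.
- case: Blue open box 240 (x) x 260 (y) x 90 mm high, fixed on the bench, with a hinged white lid. Origin: centre of its underside. Its -x side is the front (towards the robot), +z up. The lid's hinge line runs along its y axis at x = +120, z = 90 mm, on the far rim.
- lid (a joint): Lid angle, rad: 0 = fully shut (level), grows as its front edge rises. The hinge is stiff: the lid stays where it is left; about 2 to 4 N downwards near the front edge moves it. The fastener can lock only when the lid is shut. Lid 240 x 260 x 12 mm; shut, its underside lies on the rim of the case.
- lid_press (a point): A point on the lid's upper face, mid-width, 20 mm behind its front edge: a good place to push. It is 220 mm from the hinge line along the lid and 12 mm above the lid's underside; with the lid shut it is at x = -100, y = 0, z = 102 mm in the case frame. Its z axis points out of the lid's upper face.
- cam (a joint): Fastener angle, rad: 0 = open, 1.571 = locked, a hard stop at each end. Grows clockwise seen from above. Stiff friction, about 0.4 N m; it stays where it is left.
- slot (a point): Centre of the mouth of the fastener's slot, on the turning axis; lid shut: x = -25, y = 0, z = 123 mm in the case frame. The slot, 28 mm wide, 100 long, 18 deep, black floor, runs right across a round aluminium rotor of 100 mm diameter. Turns with the rotor: y axis along the slot, z out of the lid. At cam = 0 with the lid shut its axes are parallel to the case's.
- collar (a point): Fixed dark steel collar round the rotor, inner 104, outer 116 mm diameter, 21 mm above the lid, flush with the rotor's top; it closes the slot's ends. Site: on the axis at rim height.
- red_mark (a point): Red mark on the rotor, across the slot's -y end, 36 mm from the axis, level with the rotor's top. At cam = 0 it points to the case's -y side, locked it points to the green dot.
- green_dot (a point): Green dot, 12 mm diameter, on the lid between the collar and the front edge, 70 mm in front (-x) of the fastener's axis: where the red mark points when locked.
- flask: Bystander: loose conical amber flask with a foil cap, 84 mm diameter, 122 mm high, beside the case. Origin: centre of its underside.
- vial_a: Bystander: loose white vial, 30 mm diameter, 55 mm high, beside the case. Origin: centre of its underside.
- vial_b: Bystander: a second vial like vial_a.

How it is judged:
By the outcome, as a careful person would: the job done as asked, in the order asked, and still so for the second after the job is handed in, with the robot touching nothing.
It also fails if it takes over 58 s, if anything falls off the work surface, if the arm or the gripper's body presses on something with over 40 N, if the wrist force passes 120 N, or if a joint passes its speed limit or range.

## Working session

There is one attempt and no reset: what is moved stays moved. The work goes in short steps, Python scripts to look and compute and a tool call to move; the robot and the scene stay as the last step left them, time stands still between calls to the robot, and variables do not carry over. Pictures are saved under pics/ and viewed, and the job is handed in when it is done.

Besides the shell and the picture viewer there is one more tool, called after "Request:" in YAML: its name, and indented under it one key for each argument. drive_tool: Moves the arm, as the interface text tells. Its arguments: {"type":"object","properties":{"targets":{"type":"array"},"grip_force":{"type":"number"}},"required":["targets"]}

```bash
mkdir -p pics; python3 - <<'E'
from rig import *
import cv2, json
s=get_state(); print({k:s[k] for k in('clock','position','ee_rot','contact_force','width')})
for n in("scene","top","wrist"):
    im=get_image(n); cv2.imwrite(f"pics/{n}0.png",im[:,:,::-1])
    c=calibration(n); print(n,{k:__import__('numpy').round(v,4).tolist() for k,v in c.items()})
E
```

```text
{'clock': 0.0, 'position': array([ 0.13482117, -0.55840772,  0.23044991]), 'ee_rot': array([-9.27320283e-04,  9.92998039e-01,  1.18127199e-01, -5.49233091e-07]), 'contact_force': array([-0.35191072, -0.34979131,  0.08230043]), 'width': 0.08543357147027408}
scene {'mtx': [[404.0317, 0.0, 283.0085], [0.0, 404.0317, 209.9355], [0.0, 0.0, 1.0]], 'distortion': [-0.0704, 0.0, 0.0, 0.0, 0.0], 'world_to_cam': [[0.5568, 0.8306, -0.0119, -0.3371], [0.6756, -0.4611, -0.5752, -0.2893], [-0.4833, 0.3123, -0.8179, 1.0925], [0.0, 0.0, 0.0, 1.0]]}
top {'mtx': [[399.1833, 0.0, 269.6681], [0.0, 399.1833, 208.1772], [0.0, 0.0, 1.0]], 'distortion': [-0.0638, 0.0, 0.0, 0.0, 0.0], 'world_to_cam': [[0.0158, -0.9998, 0.0115, 0.0098], [-0.9907, -0.0172, -0.1348, 0.5607], [0.135, -0.0092, -0.9908, 0.7724], [0.0, 0.0, 0.0, 1.0]]}
wrist {'mtx': [[339.35, 0.0, 285.125], [0.0, 339.35, 206.4679], [0.0, 0.0, 1.0]], 'distortion': [-0.0622, 0.0, 0.0, 0.0, 0.0], 'hand_eye': [[0.0009, -0.9544, -0.2985, 0.0761], [1.0, 0.0008, 0.0006, 0.0007], [-0.0004, -0.2985, 0.9544, -0.1428], [0.0, 0.0, 0.0, 1.0]]}
```

View pics/scene0.png

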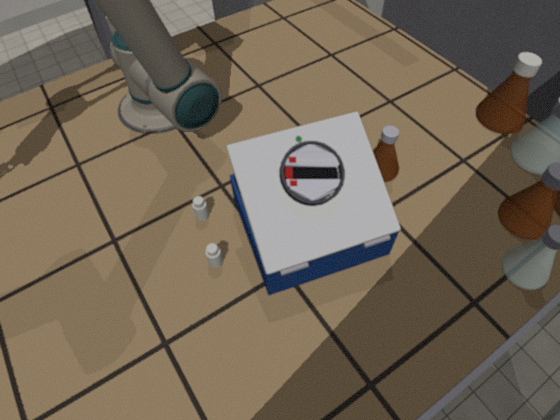

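View pics/top0.png

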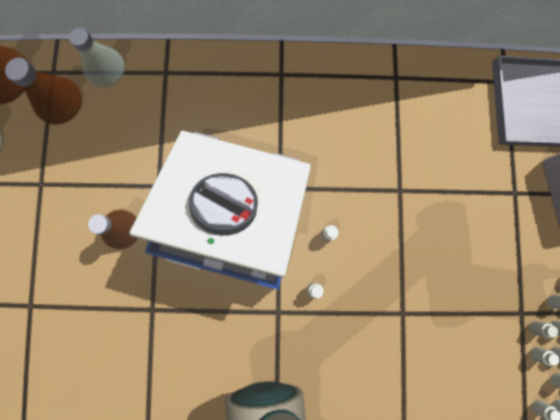

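View pics/wrist0.png

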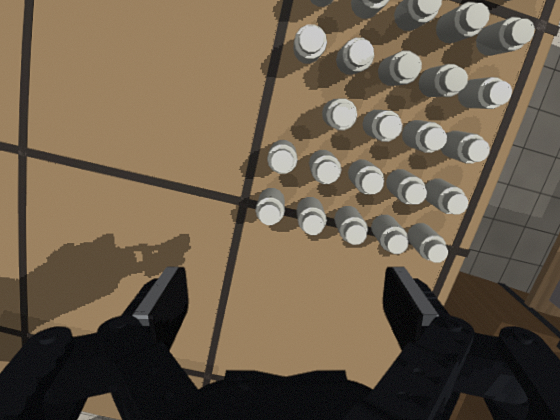

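The scene and top views both show the white lid, the rotor with its slot and red mark, and the green dot. In the top view the dot is at about (211,241) and the rotor at (223,203). In the scene view they are at (298,139) and (312,173). The flask stands on the +y side of the case and the vials on the -y side. Next I'll triangulate the lid corners, the dot and the collar.

```bash
cat > h.py <<'E'
import numpy as np, cv2
from rig import *
def P(n):
    c=calibration(n); return np.array(c['mtx']),np.array(c['distortion'],float),np.array(c['world_to_cam'])
def tri(u1,u2,a='scene',b='top'):
    K1,d1,T1=P(a);K2,d2,T2=P(b)
    p1=cv2.undistortPoints(np.array(u1,float).reshape(-1,1,2),K1,d1).reshape(-1,2)
    p2=cv2.undistortPoints(np.array(u2,float).reshape(-1,1,2),K2,d2).reshape(-1,2)
    X=cv2.triangulatePoints(T1[:3],T2[:3],p1.T,p2.T); return (X[:3]/X[3]).T
def proj(n,X):
    K,d,T=P(n); r,_=cv2.Rodrigues(T[:3,:3]); return cv2.projectPoints(np.array(X,float).reshape(-1,1,3),r,T[:3,3],K,d)[0].reshape(-1,2)
def onplane(n,u,z):
    K,d,T=P(n); p=cv2.undistortPoints(np.array(u,float).reshape(-1,1,2),K,d).reshape(-1,2)
    R=T[:3,:3]; o=-R.T@T[:3,3]; D=np.c_[p,np.ones(len(p))]@R
    return o+D*((z-o[2])/D[:,2])[:,None]
def biggest(m):
    cs,_=cv2.findContours(m,cv2.RETR_EXTERNAL,cv2.CHAIN_APPROX_NONE); return max(cs,key=cv2.contourArea)
E
python3 - <<'E'
from h import *
Q={}
for n,roi in(('scene',(215,100,200,190)),('top',(120,120,200,170))):
    im=cv2.imread(f'pics/{n}0.png'); x,y,w,h=roi; hsv=cv2.cvtColor(im,cv2.COLOR_BGR2HSV)
    m=np.zeros(im.shape[:2],np.uint8); m[y:y+h,x:x+w]=((hsv[y:y+h,x:x+w,1]<50)&(hsv[y:y+h,x:x+w,2]>150))*255
    m=cv2.morphologyEx(m,cv2.MORPH_OPEN,np.ones((5,5)))
    c=cv2.convexHull(biggest(m)); L=cv2.arcLength(c,True)
    p=cv2.approxPolyDP(c,.03*L,True).reshape(-1,2); print(n,p.tolist())
    g=cv2.inRange(hsv,(45,80,40),(90,255,255)); g2=np.zeros_like(g); g2[y:y+h,x:x+w]=g[y:y+h,x:x+w]
    M=cv2.moments(biggest(g2)); print('dot',M['m10']/M['m00'],M['m01']/M['m00'])
    r=cv2.inRange(hsv,(0,150,80),(6,255,255))
    r2=np.zeros_like(r); r2[y:y+h,x:x+w]=r[y:y+h,x:x+w]
    k,_,st,ce=cv2.connectedComponentsWithStats(r2); print([(s[4],ce_.round(1).tolist()) for s,ce_ in zip(st[1:],ce[1:]) if s[4]>5])
    d=np.zeros_like(r); d[y:y+h,x:x+w]=((hsv[y:y+h,x:x+w,2]<110))*255
    # dark inside lid hull
    mm=np.zeros_like(d); cv2.fillPoly(mm,[c],255); mm=cv2.erode(mm,np.ones((13,13))); e=cv2.fitEllipse(biggest(d&mm)); print('ell',e)
    cv2.imwrite(f'pics/{n}_crop.png',cv2.resize(im[y:y+h,x:x+w],None,fx=3,fy=3,interpolation=cv2.INTER_CUBIC))
E
```

```text
scene [[357, 112], [398, 229], [267, 272], [228, 144]]
dot 298.15942028985506 138.71014492753622
[(np.int32(19), [291.9, 159.4]), (np.int32(73), [288.6, 172.4]), (np.int32(16), [293.3, 182.7])]
ell ((311.490478515625, 173.0122833251953), (63.05546188354492, 64.13198852539062), 135.33079528808594)
top [[180, 131], [309, 164], [284, 275], [131, 234]]
dot 210.5 240.5
[(np.int32(11), [248.4, 200.4]), (np.int32(39), [244.8, 213.9]), (np.int32(14), [235.2, 218.4])]
ell ((222.23779296875, 206.87551879882812), (55.55830764770508, 66.68820190429688), 83.1253433227539)
```

View pics/scene_crop.png

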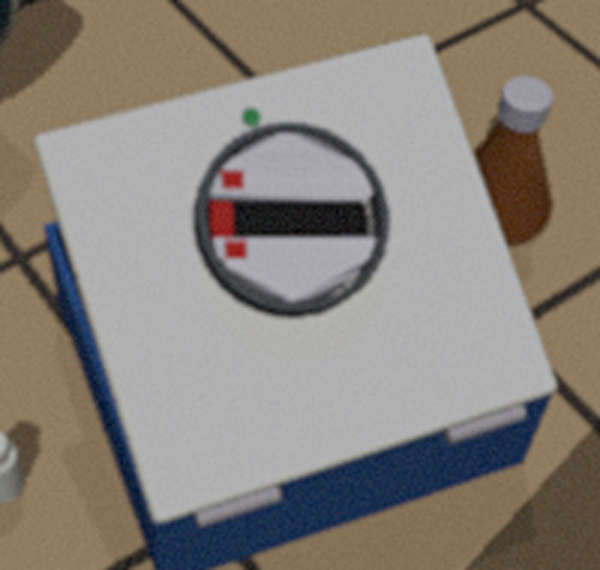

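View pics/top_crop.png

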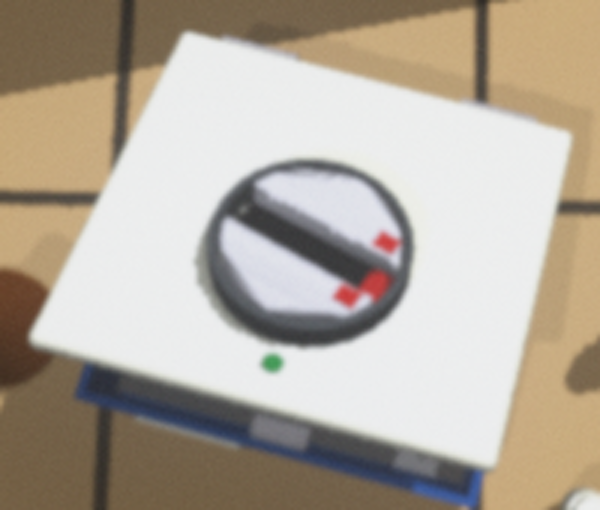

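The crops give clear lid corners. In the scene crop they are at (428,36), (36,137), (155,523) and (556,385); in the top crop at (30,340), (497,468), (573,132) and (187,32). The fastener is open, with the red mark on the -y side.

```bash
python3 - <<'E'
from h import *
S=np.array([[428,36],[36,137],[155,523],[556,385]])/3+[215,100]
T=np.array([[30,340],[497,468],[573,132],[187,32]])/3+[120,120]
S=np.r_[S,[[298.16,138.7],[311.5,172.5]]];T=np.r_[T,[[210.5,240.5],[120+311/3,120+248/3]]]
X=tri(S,T);np.set_printoptions(precision=4,suppress=True);print(X)
print(np.abs(proj('scene',X)-S).max(1),np.abs(proj('top',X)-T).max(1))
e=[np.linalg.norm(X[i]-X[(i+1)%4]) for i in range(4)];print(e)
y=(X[0]-X[1]+X[3]-X[2]);print('yaw from y',np.degrees(np.arctan2(-y[0],y[1])))
f=(X[0]+X[1])/2;r=(X[2]+X[3])/2;d=r-f;print('mid',f,r,'yaw',np.degrees(np.arctan2(d[1],d[0])),'lid angle',np.degrees(np.arcsin((f-r)[2]/np.linalg.norm(d))))
# vials, flask
print('vial tops', tri([[199,202],[213,249]],[[316,290],[330,232]]))
E
```

```text
[[ 0.4944  0.2458  0.2038]
 [ 0.4315 -0.0037  0.2049]
 [ 0.6386 -0.0561  0.1021]
 [ 0.6994  0.1914  0.1061]
 [ 0.485   0.1156  0.1986]
 [ 0.5499  0.0988  0.1782]]
[1.1012 1.5888 0.9677 1.3624 0.4975 0.6789] [1.1082 1.6231 0.774  1.0972 0.495  0.6264]
[np.float64(0.257281187367352), np.float64(0.23699240297714336), np.float64(0.2548890172527857), np.float64(0.2335277279088478)]
yaw from y -13.983949200139376
mid [0.463  0.121  0.2043] [0.669  0.0677 0.1041] yaw -14.527876909586094 lid angle 25.219814793438346
vial tops [[ 0.3997 -0.0723  0.0529]
 [ 0.5135 -0.1005  0.0505]]
```

```bash
cat >> h.py <<'E'
from scipy.spatial.transform import Rotation as Ro
def pose():
    s=get_state(); q=s['ee_rot']; return s,np.array(s['position']),Ro.from_quat([q[1],q[2],q[3],q[0]])
def yawof(R): x=R.as_matrix()[:,0]; return np.degrees(np.arctan2(x[1],x[0]))
def plan(p,R,goal,wz,n):
    for i in range(n):
        t=R.inv().apply((np.array(goal)-p)/(n-i)).round(0); w=round(wz/n,1)
        print([0,0,w,*t.astype(int).tolist()] if 0 else [0,0,w]+[int(v*1) for v in (R.inv().apply((np.array(goal)-p)/(n-i))*1000).round()])
        t=np.array([int(v) for v in (R.inv().apply((np.array(goal)-p)/(n-i))*1000).round()])/1000
        p=p+R.apply(t); R=R*Ro.from_rotvec([0,0,np.radians(w)])
    print(p,yawof(R))
E
python3 - <<'E'
from h import *
s,p,R=pose(); c=np.array([.548,.0984]);a=np.radians(-14.3)
g=c+np.array([[np.cos(a),-np.sin(a)],[np.sin(a),np.cos(a)]])@[-.075,-.075]; print(g,yawof(R))
plan(p,R,[*g,.27],-(165.7-yawof(R)),16)
E
```

```text
[0.45679889 0.04424875] 13.565092508311915
[0, 0, np.float64(-9.5), 28, -32, -2]
[0, 0, np.float64(-9.5), 33, -27, -2]
[0, 0, np.float64(-9.5), 37, -21, -2]
[0, 0, np.float64(-9.5), 40, -14, -3]
[0, 0, np.float64(-9.5), 42, -8, -2]
[0, 0, np.float64(-9.5), 43, -1, -3]
[0, 0, np.float64(-9.5), 42, 7, -2]
[0, 0, np.float64(-9.5), 41, 13, -3]
[0, 0, np.float64(-9.5), 38, 20, -2]
[0, 0, np.float64(-9.5), 34, 26, -3]
[0, 0, np.float64(-9.5), 29, 31, -2]
[0, 0, np.float64(-9.5), 24, 36, -3]
[0, 0, np.float64(-9.5), 17, 39, -2]
[0, 0, np.float64(-9.5), 11, 41, -3]
[0, 0, np.float64(-9.5), 4, 43, -2]
[0, 0, np.float64(-9.5), -3, 42, -3]
[0.45654747 0.04405893 0.27043958] 165.5651191020486
```

Request:
drive_tool:
  targets: [0,0,-9.5,28,-32,-8,0,0,0,-9.5,33,-27,-8,0,0,0,-9.5,37,-21,-8,0,0,0,-9.5,40,-14,-8,0,0,0,-9.5,42,-8,-8,0,0,0,-9.5,43,-1,0,0,0,0,-9.5,42,7,0,0,0,0,-9.5,41,13,0,0,0,0,-9.5,38,20,0,0,0,0,-9.5,34,26,0,0,0,0,-9.5,29,31,0,0,0,0,-9.5,24,36,0,0]
  grip_force: 40

```text
clock: 1.65
position: [0.3763, -0.105, 0.2712]
ee_rot: [0.0, 0.439, 0.898, -0.0]
contact_force: [0.7, -0.3, 0.8]
width: -0.0002
```

Request:
drive_tool:
  targets: [0,0,-9.5,17,39,0,0,0,0,-9.5,11,41,0,0,0,0,-9.5,4,43,0,0,0,0,-9.5,-3,42,0,0,0,0,0,0,0,0,0]

```text
clock: 2.28
position: [0.4573, 0.0459, 0.2708]
ee_rot: [-0.0, 0.124, 0.992, 0.0]
contact_force: [-0.3, -0.5, -0.4]
width: -0.0001
```

```bash
python3 - <<'E'
from h import *
s,p,R=pose(); print(s['clock'],p,yawof(R),R.as_matrix()[:,2],s['contact_force'],s['width'])
cv2.imwrite('pics/s1.png',get_image('scene')[:,:,::-1])
E
```

```text
2.275 [0.45733927 0.04585585 0.27082082] 165.79822822244574 [-4.34292433e-04  7.63043681e-04 -9.99999615e-01] [-0.27640712 -0.53205534 -0.44157944] -0.0001406199350152431
```

View pics/s1.png

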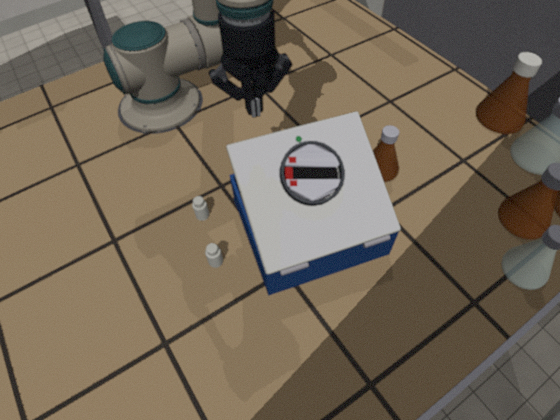

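The fingertips are at pixel (255,110), just above the lid's front corner on the -y side and clear of the collar. I'll move 12 mm further onto the lid and press down.

Request:
drive_tool:
  targets: [0,0,0,-12,0,20,0,0,0,0,0,0,20,0,0,0,0,0,0,15,0,0,0,0,0,0,15,0,0,0,0,0,0,15,0,0,0,0,0,0,15,0]

```text
clock: 3.08
position: [0.4683, 0.0406, 0.1709]
ee_rot: [0.0, 0.126, 0.992, -0.0]
contact_force: [-1.2, -0.2, 2.6]
width: -0.0001
```

Request:
drive_tool:
  targets: [0,0,0,0,0,15,0,0,0,0,0,0,15,0,0,0,0,0,0,15,0,0,0,0,0,0,10,0,0,0,0,0,0,10,0,0,0,0,0,0,4,0]

```text
clock: 3.82
position: [0.4679, 0.0408, 0.1018]
ee_rot: [-0.001, 0.126, 0.992, -0.0]
contact_force: [-6.7, 0.8, 27.8]
width: 0.0002
```

The lid has met the rim: z is 0.102 and the force rose to 28 N. I'll hold briefly, then lift and look.

Request:
drive_tool:
  targets: [0,0,0,0,0,2,0,0,0,0,0,0,0,0]

```text
clock: 4.08
position: [0.4679, 0.0408, 0.1019]
ee_rot: [-0.0, 0.126, 0.992, -0.0]
contact_force: [-5.9, 0.4, 14.2]
width: -0.0001
```

Request:
drive_tool:
  targets: [0,0,0,0,0,-20,0,0,0,0,0,0,-40,0,0,0,0,55,0,-40,0.5,0,0,0,55,0,0,0.5,0,0,0,55,0,0,0.5,0,0,0,0,0,0,0.5,0,0,0,0,0,0,0.5]

```text
clock: 4.95
position: [0.314, 0.0807, 0.1976]
ee_rot: [0.002, 0.125, 0.992, 0.0]
contact_force: [1.0, -0.3, 0.7]
width: 0.0427
```

```bash
python3 - <<'E'
from h import *
s,p,R=pose(); print(s['clock'],p,yawof(R),s['contact_force'],s['width'])
for n in('scene','top','wrist'): cv2.imwrite(f'pics/{n}2.png',get_image(n)[:,:,::-1])
a=cv2.imread('pics/scene2.png')[90:290,205:415];b=cv2.imread('pics/top2.png')[110:310,110:320]
cv2.imwrite('pics/c2.png',cv2.resize(np.hstack([a,b]),(798,380),interpolation=cv2.INTER_CUBIC))
E
```

```text
4.95 [0.31404957 0.08067383 0.19760694] 165.5906296726235 [ 0.96029231 -0.30321719  0.71838675] 0.04274209680795466
```

View pics/c2.png

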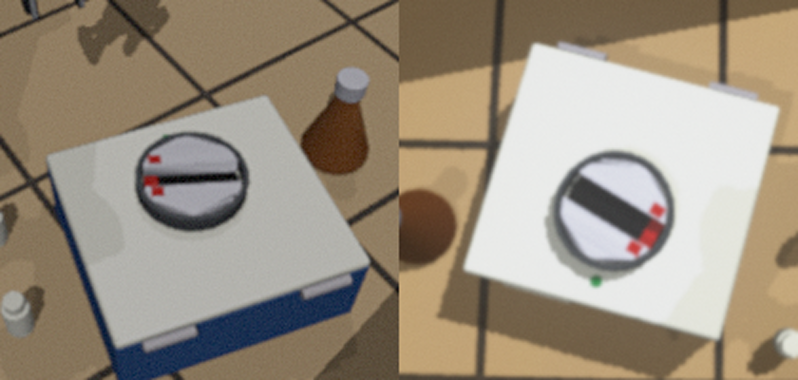

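View pics/wrist2.png

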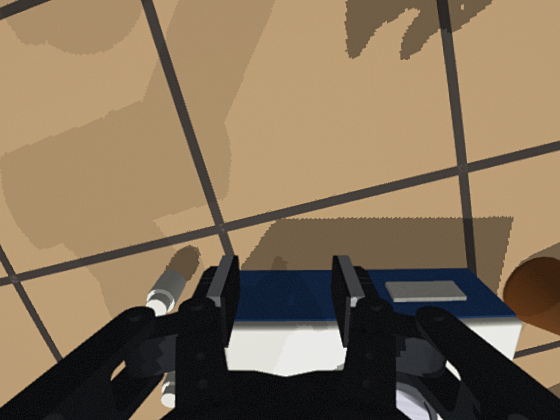

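The lid looks shut: its front edge lies over the case front, with no gap visible. The slot runs at about 30° in the top view while the lid edge runs at about 15°, so the cam isn't at exactly 0. I'll measure it.

```bash
python3 - <<'E'
from h import *
np.set_printoptions(precision=4,suppress=True)
for n,(x,y,w,h) in(('scene',(225,135,190,160)),('top',(140,125,185,170))):
    im=cv2.imread(f'pics/{n}2.png');hsv=cv2.cvtColor(im,cv2.COLOR_BGR2HSV)
    def cut(m):
        o=np.zeros(im.shape[:2],np.uint8);o[y:y+h,x:x+w]=(m*255).astype(np.uint8)[y:y+h,x:x+w];return o
    H,S,V=[hsv[:,:,i].astype(int) for i in range(3)]
    W=cv2.morphologyEx(cut((S<50)&(V>135)),cv2.MORPH_OPEN,np.ones((5,5)))
    hull=cv2.convexHull(biggest(W)); q=cv2.approxPolyDP(hull,.03*cv2.arcLength(hull,True),True).reshape(-1,2)
    L=onplane(n,q,.102); print(n,'corners',q.tolist());print(L[:,:2],'centre',L[:,:2].mean(0),[round(float(np.linalg.norm(L[i]-L[i-1])),3) for i in range(len(L))],[round(float(np.degrees(np.arctan2(*(L[i]-L[i-1])[1::-1]))),1) for i in range(len(L))])
    red=cut(((H<8)|(H>172))&(S>140)&(V>80)); k,_,st,ce=cv2.connectedComponentsWithStats(red)
    for s_,c_ in zip(st[1:],ce[1:]):
        if s_[4]>5: print('red',s_[4],c_,onplane(n,[c_],.123)[0,:2])
    g=cut((H>40)&(H<90)&(S>80)&(V>40)); M=cv2.moments(biggest(g)) if g.any() else None
    if M and M['m00']: c_=[M['m10']/M['m00'],M['m01']/M['m00']]; print('green',c_,onplane(n,[c_],.102)[0,:2])
    mm=np.zeros_like(g);cv2.fillPoly(mm,[hull],255);mm=cv2.erode(mm,np.ones((9,9)))
    d=cut(V<75)&mm; cs,_=cv2.findContours(d,cv2.RETR_LIST,cv2.CHAIN_APPROX_NONE)
    for c in cs:
        if cv2.contourArea(c)>80:
            P_=onplane(n,c.reshape(-1,2),.123)[:,:2].astype(np.float32); print('dark',cv2.contourArea(c),cv2.minAreaRect(P_*1000), cv2.minEnclosingCircle(P_*1000))
    cv2.imwrite(f'pics/{n}_d.png',cv2.resize(d[y:y+h,x:x+w],None,fx=2,fy=2))
E
python3 -c "
import cv2,numpy as np
a=cv2.imread('pics/scene_d.png');b=cv2.imread('pics/top_d.png');h=320
cv2.imwrite('pics/d.png',np.hstack([a[:h],b[:h]]))"
```

```text
scene corners [[346, 141], [397, 229], [266, 271], [231, 171]]
[[ 0.4703  0.2543]
 [ 0.6965  0.1905]
 [ 0.6333 -0.0521]
 [ 0.4047  0.0092]] centre [0.5512 0.1005] [0.254, 0.235, 0.251, 0.237] [75.0, -15.8, -104.6, 165.0]
red 11 [286.0909 173.3636] [0.4878 0.0878]
red 48 [285.2917 186.4792] [0.5138 0.0684]
dark 513.5 ((534.3131103515625, 98.54513549804688), (110.93608093261719, 111.2997055053711), 41.54515075683594) ((529.9164428710938, 100.90039825439453), 61.3289909362793)
top corners [[180, 133], [309, 166], [277, 288], [144, 252]]
[[ 0.6946  0.1944]
 [ 0.6339 -0.0538]
 [ 0.4051  0.004 ]
 [ 0.466   0.2505]] centre [0.5499 0.0988] [0.235, 0.255, 0.236, 0.254] [-13.8, -103.7, 165.8, 76.1]
red 12 [245.4167 220.25  ] [0.5261 0.0633]
red 53 [241.2075 234.0566] [0.501  0.0703]
red 16 [233.25  239.875] [0.4903 0.0843]
green [213.5, 257.6458333333333] [0.4582 0.1215]
dark 446.5 ((528.3597412109375, 109.46176147460938), (78.16275024414062, 21.063398361206055), 60.07212829589844) ((529.495361328125, 108.51224517822266), 39.33871078491211)
```

View pics/d.png

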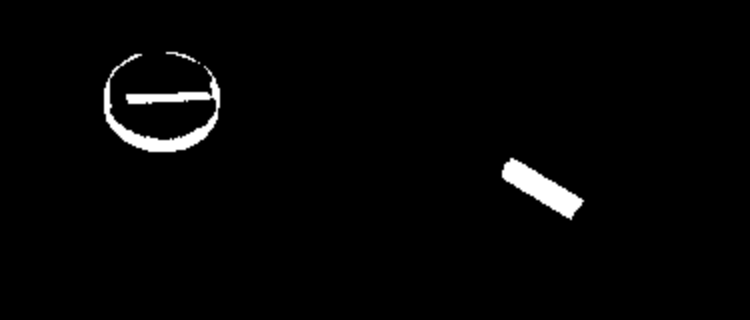

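The lid's sides now measure about 240 × 260 mm when projected on the shut plane (z = 0.102), so it is shut. The case yaw is about -14.6° and the fastener axis is at about (0.526, 0.106). The slot runs along 60° in world axes, so the cam began at about 15° and still has about 75° to go. Now I'll hover over the slot.

```bash
python3 - <<'E'
from h import *
s,p,R=pose(); plan(p,R,[.526,.1058,.16],yawof(R)-150,6)
E
```

```text
[0, 0, np.float64(2.6), -33, 13, 6]
[0, 0, np.float64(2.6), -33, 14, 6]
[0, 0, np.float64(2.6), -32, 16, 6]
[0, 0, np.float64(2.6), -31, 17, 6]
[0, 0, np.float64(2.6), -30, 19, 7]
[0, 0, np.float64(2.6), -29, 20, 6]
[0.52602291 0.10584055 0.16042795] 149.94042423788176
```

Request:
drive_tool:
  targets: [0,0,2.6,-33,13,6,0.6,0,0,2.6,-33,14,6,0.6,0,0,2.6,-32,16,6,0.6,0,0,2.6,-31,17,6,0.6,0,0,2.6,-30,19,7,0.6,0,0,2.6,-29,20,6,0.6,0,0,0,0,0,0,0.6,0,0,0,0,0,0,0.6]

```text
clock: 6.1
position: [0.5241, 0.1059, 0.1592]
ee_rot: [-0.001, 0.259, 0.966, -0.0]
contact_force: [0.1, -0.4, -0.6]
width: 0.0513
```

```bash
python3 - <<'E'
from h import *
s,p,R=pose(); print(s['clock'],p,yawof(R),R.as_matrix()[:,2],s['contact_force'],s['width'])
im=get_image('wrist');cv2.imwrite('pics/w3.png',im[:,:,::-1])
np.savez('w3.npz',p=p,R=R.as_matrix())
cv2.imwrite('pics/s3.png',cv2.resize(get_image('scene')[60:270,190:430,::-1],None,fx=2.5,fy=2.5,interpolation=cv2.INTER_CUBIC))
E
```

```text
6.1 [0.52406921 0.10585219 0.1591523 ] 149.9601826296775 [-2.43410784e-03 -2.93819222e-04 -9.99996994e-01] [ 0.05207146 -0.3770283  -0.60179568] 0.05127017483230404
```

View pics/w3.png

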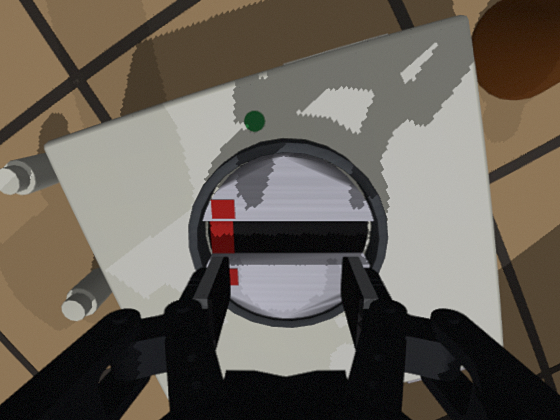

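View pics/s3.png

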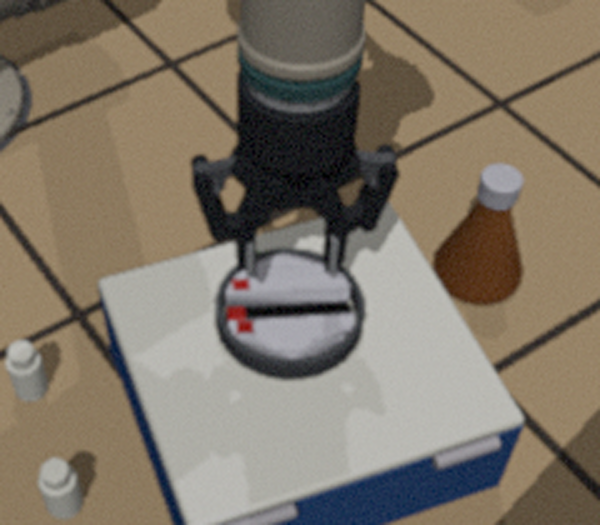

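The wrist view shows the slot horizontal, so it is parallel to the jaw axis. Its mouth edges are at about rows 221 and 265, and the collar spans columns 189–387. I'll cast these onto z = 0.123.

```bash
python3 - <<'E'
from h import *
np.set_printoptions(precision=4,suppress=True)
d=np.load('w3.npz');p,R=d['p'],d['R'];c=calibration('wrist');K=np.array(c['mtx']);D=np.array(c['distortion'],float);H=np.array(c['hand_eye'])
im=cv2.imread('pics/w3.png');g=cv2.cvtColor(im,cv2.COLOR_BGR2GRAY)
for x in(250,270,290,320,335):print(x,g[212:275,x].tolist()) if x in(270,320) else 0
def cast(u,z=.123):
    q=cv2.undistortPoints(np.array(u,float).reshape(-1,1,2),K,D).reshape(-1,2)
    v=np.c_[q,np.ones(len(q))]@H[:3,:3].T@R.T; o=p+R@H[:3,3]
    return o+v*((z-o[2])/v[:,2])[:,None]
X=cast([[240,221],[335,221],[240,265],[335,265],[189,232],[387,232],[285,139]])
t=(X-p)@R; print(X); print('tool frame',t*1000)
E
```

```text
270 [165, 166, 167, 166, 169, 167, 163, 171, 173, 49, 12, 19, 21, 25, 18, 19, 25, 22, 24, 26, 24, 26, 29, 23, 10, 4, 12, 2, 10, 11, 8, 13, 13, 8, 4, 8, 7, 9, 6, 2, 22, 55, 75, 76, 82, 81, 86, 88, 93, 93, 94, 94, 113, 174, 176, 172, 172, 173, 171, 172, 169, 172, 173]
320 [163, 164, 165, 164, 165, 166, 168, 171, 174, 53, 11, 16, 11, 20, 19, 26, 21, 18, 23, 21, 22, 19, 24, 21, 5, 7, 4, 11, 5, 8, 6, 9, 13, 8, 7, 10, 12, 12, 8, 3, 28, 71, 88, 90, 95, 97, 95, 94, 91, 95, 96, 94, 116, 170, 169, 169, 169, 168, 168, 167, 167, 169, 170]
[[0.5012 0.089  0.123 ]
 [0.5278 0.1352 0.123 ]
 [0.5244 0.0744 0.123 ]
 [0.5522 0.1226 0.123 ]
 [0.4923 0.0602 0.123 ]
 [0.5486 0.1578 0.123 ]
 [0.4745 0.1336 0.123 ]]
tool frame [[ 11.2632 -25.9527  36.2127]
 [ 11.3482  27.3284  36.1344]
 [-16.1089 -27.0536  36.1607]
 [-16.0102  28.597   36.0789]
 [  4.5327 -55.3638  36.2428]
 [  4.7156  57.3352  36.0772]
 [ 56.6944  -0.7463  36.2646]]
```

The measured mouth width is 27.4 mm against a nominal 28. Its centre is 2.4 mm along -x and 1 mm along +y in the tool frame, which agrees with the other views. I'll correct for that and go in.

Request:
drive_tool:
  targets: [0,0,0,-2.4,1,15,0.6,0,0,0,0,0,15,0.6,0,0,0,0,0,8,0.6,0,0,0,0,0,6,0.6,0,0,0,0,0,0,0.6]

```text
clock: 6.82
position: [0.5267, 0.1058, 0.1155]
ee_rot: [-0.0, 0.259, 0.966, -0.0]
contact_force: [-0.1, 0.8, 1.1]
width: 0.0514
```

No contact force at z = 0.1155, so the tips are entering the slot freely.

Request:
drive_tool:
  targets: [0,0,0,0,0,4,0.6,0,0,0,0,0,3,0.6,0,0,0,0,0,0,0.6]

```text
clock: 7.2
position: [0.5268, 0.1058, 0.1089]
ee_rot: [-0.0, 0.259, 0.966, -0.0]
contact_force: [-0.3, -1.4, 0.8]
width: 0.0514
```

```bash
python3 - <<'E'
from h import *
s,p,R=pose(); print(s['clock'],p,yawof(R),s['contact_force'],s['moment'])
cv2.imwrite('pics/w4.png',get_image('wrist')[:,:,::-1])
E
```

```text
7.2 [0.52680333 0.10580529 0.10886316] 149.96885033609092 [-0.28960159 -1.4497808   0.76847186] [-0.05158927  0.04636503 -0.05439522]
```

View pics/w4.png

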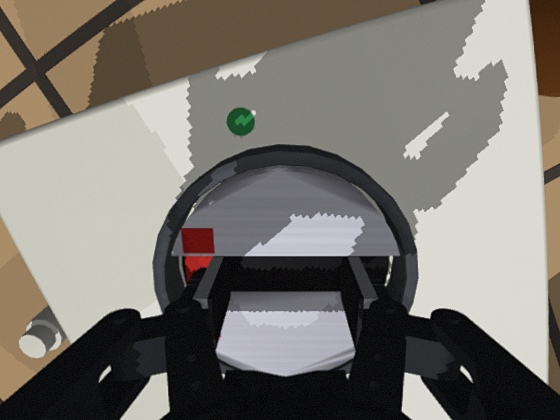

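Both fingertips are inside the slot, with their tips below the rotor face at about columns 200 and 370, row 290. Turning clockwise.

Request:
drive_tool:
  targets: [0,0,5,0,0,0,0.6,0,0,5,0,0,0,0.6,0,0,6,0,0,0,0.6,0,0,6,0,0,0,0.6]

```text
clock: 7.75
position: [0.5267, 0.1064, 0.1092]
ee_rot: [-0.0, 0.44, 0.898, 0.0]
contact_force: [-0.3, 2.5, -1.2]
width: 0.0511
```

```bash
python3 - <<'E'
from h import *
s,p,R=pose(); print(s['clock'],p,yawof(R),s['contact_force'],s['moment'])
E
```

```text
7.75 [0.52667834 0.10635553 0.10916768] 127.84134506537652 [-0.27637988  2.49409548 -1.2150825 ] [0.25385083 0.10182735 0.40786694]
```

The moment is 0.41 N m, which is the stiff friction, so the rotor is turning.

Request:
drive_tool:
  targets: [0,0,6,0,0,0,0.6,0,0,6,0,0,0,0.6,0,0,6,0,0,0,0.6,0,0,6,0,0,0,0.6,0,0,6,0,0,0,0.6,0,0,6,0,0,0,0.6,0,0,6,0,0,0,0.6,0,0,6,0,0,0,0.6,0,0,5,0,0,0,0.6,0,0,0,0,0,0,0.6]

```text
clock: 9.0
position: [0.5269, 0.106, 0.1091]
ee_rot: [-0.0, 0.793, 0.609, 0.0]
contact_force: [-1.2, 0.9, -0.1]
width: 0.0509
```

```bash
python3 - <<'E'
from h import *
s,p,R=pose(); print(s['clock'],p,yawof(R),s['contact_force'],s['moment'])
E
```

```text
9.0 [0.52686258 0.10597033 0.10914551] 75.03273622310618 [-1.15827088  0.92591548 -0.10497487] [0.05391919 0.08845226 0.05305947]
```

Request:
drive_tool:
  targets: [0,0,2,0,0,0,0.6,0,0,2,0,0,0,0.6,0,0,2,0,0,0,0.6]

```text
clock: 9.38
position: [0.5268, 0.1059, 0.1091]
ee_rot: [0.0, 0.824, 0.566, -0.0]
contact_force: [-1.3, 1.6, 2.1]
width: 0.0511
```

```bash
python3 - <<'E'
from h import *
s,p,R=pose(); print(s['clock'],p,yawof(R),s['contact_force'],s['moment'])
E
```

```text
9.375 [0.52684918 0.10593496 0.10912457] 68.92592743323212 [-1.26326872  1.55668428  2.07564731] [0.373277   0.18102456 1.2159203 ]
```

Request:
drive_tool:
  targets: [0,0,2,0,0,0,0.6,0,0,0,0,0,0,0.6]

```text
clock: 9.62
position: [0.5269, 0.1059, 0.1091]
ee_rot: [0.0, 0.833, 0.554, -0.0]
contact_force: [-1.9, 2.8, 2.0]
width: 0.0513
```

```bash
python3 - <<'E'
from h import *
s,p,R=pose(); print(s['clock'],p,yawof(R),s['contact_force'],s['moment'])
E
```

```text
9.625 [0.52685429 0.10592367 0.1091484 ] 67.23431013756357 [-1.86224412  2.77561183  1.97768896] [0.43471839 0.27641655 2.84863325]
```

The moment has climbed to 2.8 N m, far above friction, so the fastener is at its hard stop. I'll relieve within the play, lift straight out, retreat and check.

Request:
drive_tool:
  targets: [0,0,-4,0,0,0,0.6,0,0,-3,0,0,0,0.6,0,0,0,0,0,0,0.6,0,0,0,0,0,-10,0.6,0,0,0,0,0,-20,0.6,0,0,0,0,0,-40,0.6,0,0,0,0,0,-40,0.6,0,0,0,0,-60,0,0.6,0,0,0,0,-60,0,0.6,0,0,0,0,-60,0,0.6,0,0,0,0,0,0,0.6]

```text
clock: 11.0
position: [0.3497, 0.1559, 0.2196]
ee_rot: [-0.0, 0.799, 0.602, -0.0]
contact_force: [1.6, 0.8, -0.5]
width: 0.0514
```

```bash
python3 - <<'E'
from h import *
s,p,R=pose(); print(s['clock'],p,yawof(R),s['contact_force'])
for n in('scene','top'): cv2.imwrite(f'pics/{n}5.png',get_image(n)[:,:,::-1])
a=cv2.imread('pics/scene5.png')[90:300,185:415];b=cv2.imread('pics/top5.png')[110:320,110:340]
cv2.imwrite('pics/c5.png',cv2.resize(np.hstack([a,b]),(798,364),interpolation=cv2.INTER_CUBIC))
E
```

```text
11.0 [0.34969657 0.15591051 0.2195646 ] 74.01218890425963 [ 1.55711665  0.78414364 -0.48589536]
```

View pics/c5.png

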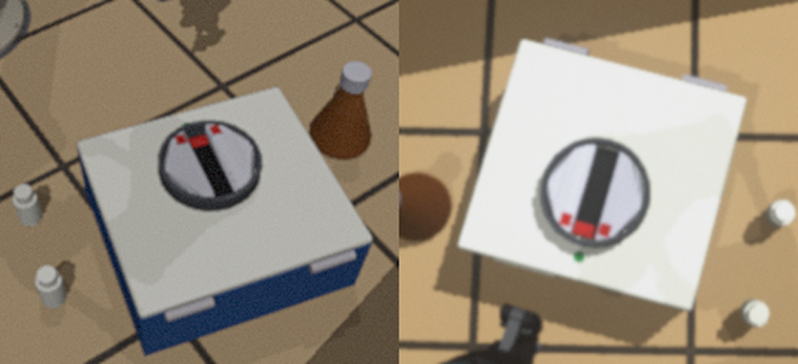

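The red mark now points at the green dot: in the right half of the picture the mark is at (584,229) and the dot at (579,256). The flask and both vials are standing. One numeric check before handing in.

```bash
python3 - <<'E'
from h import *
im=cv2.imread('pics/top5.png');hsv=cv2.cvtColor(im,cv2.COLOR_BGR2HSV);V=hsv[:,:,2]
x,y,w,h=190,190,70,60
d=np.zeros(V.shape,np.uint8);d[y:y+h,x:x+w]=(V[y:y+h,x:x+w]<75)*255
cs,_=cv2.findContours(d,cv2.RETR_LIST,cv2.CHAIN_APPROX_NONE)
for c in cs:
    if cv2.contourArea(c)>100:
        P_=onplane('top',c.reshape(-1,2),.123)[:,:2].astype(np.float32)*1000;print(cv2.contourArea(c),cv2.minAreaRect(P_))
print('vials',tri([[199,202],[213,249]],[[316,290],[330,232]]).round(3)[:,:2].tolist())
for n in('scene','top'):
    a=cv2.imread(f'pics/{n}0.png').astype(int);b=cv2.imread(f'pics/{n}5.png').astype(int)
    if n=='top':
        for nm,(u,v,r) in dict(va=(316,290,10),vb=(330,232,10),fl=(112,227,20)).items(): print(nm,np.abs(a-b)[v-r:v+r,u-r:u+r].mean().round(1))
    else:
        for nm,(u,v,r) in dict(va=(200,208,12),vb=(213,255,12),fl=(390,135,10)).items(): print(nm,np.abs(a-b)[v-r:v+r,u-r:u+r].mean().round(1))
s=proj('top',[[.4583,.1234,.102]]);print(s)
E
```

```text
405.5 ((532.0384521484375, 101.51461791992188), (20.08391761779785, 76.45626831054688), 75.13883972167969)
vials [[0.4, -0.072], [0.513, -0.1]]
va 5.6
vb 4.0
fl 3.1
va 10.5
vb 4.0
fl 3.3
[[212.44944341 257.56039285]]
```

```bash
python3 -c "
from rig import *
print(sign_off())"
```

```text
the job is handed in; nothing more can be done
None
```

The lid is shut and the fastener is locked; I handed the job in at about 11 s of the 58 s allowed.

- **Lid:** I pressed it down with the closed fingertips beside the fastener until it met the rim at z = 0.102 m. The highest force I read was 28 N. Afterwards its outline on the shut plane measured about 236 × 254 mm in the top view, against a nominal 240 × 260.
- **Fastener:** I set both fingertips in the slot and turned it clockwise. The moment was about 0.4 N m while turning and rose to 2.8 N m at the stop.
- **Last check:** the slot points at 165.1° in the top view, against 165.4° for the case's front direction. The red mark faces the green dot. The flask and both vials look unmoved in the pictures. The image area around one vial changed a little more than the others, but its position is the same, so I put that down to a changed shadow.
- **Disagreement with the brief:** the fastener wasn't at 0 at the start. It already stood about 15° towards locked before I touched anything, so I turned it only about 75°.

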